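# Lock a clip-top jar and tip it to prove the lid

### The job

Of the three square clip-top jars standing in the wooden tray, the one with hazelnuts still has its steel clasp sticking out: swing that clasp fully down against the jar to lock the lid. Then draw this jar straight up out of its pocket and, clear of the tray, tip it halfway over towards its side or a little further, to prove that the lid holds. Finish like that, still holding the tipped jar steady a good 15 cm above the worktop and touching nothing else, its clasp still down, with the other two jars left standing in their pockets.

Things in the scene. Friction and masses are not known exactly. Their poses are not given: they have to be found in the camera images.
- nut_jar: glass clip-top jar of round brown hazelnuts, 0.3 to 0.5 kg, upright in a tray pocket. Origin: centre of its underside, 10 mm above the worktop; z up, -x its front (clasp), +x its rear (lid hinge). Body 58 x 58 mm, 70 mm tall, flat sides free for the fingers (y = +-29 mm, from 22 mm up); then 47 mm neck, 50 mm lid, top 91 mm, wire loop 95 mm (clasp open: lid 95, loop 107 mm)
- clasp (a joint): angle (rad) of the hazelnut jar's sheet-steel clasp lever: 0 down along the front face (locked), 1.57 level straight out in front; starts 1.6 to 2.15, most 2.2. Axis along the jar's y, at x = -33.5 mm, 74 mm above the underside. Lever: 46 mm long, two short wires then a plate 26 mm wide; stiff (0.05 N m), stays where left. A thin loop at the lid's front rim and the lid sink as it closes
- clasp_tip (a point): middle of the outer end of the clasp lever, 46 mm from its axis
- nut_jar_mid (a point): point on the axis of the hazelnut jar, 45 mm above its underside; this is the point whose height is judged
- tray: light wooden jar tray, fixed on the worktop: block 92 mm (its x) by 346 mm (its y), 32 mm tall, with three square pockets of 61 mm at y = -110, 0 and 110 mm, 22 mm deep. Origin: centre of its underside. The jars stand square in the pockets with their fronts towards the tray's -x
- sugar_jar: same jar, filled with white sugar lumps, clasp already down; stands in another pocket of the tray. Origin: centre of its underside. To be left alone.
- cinnamon_jar: same jar, filled with upright brown cinnamon sticks, clasp already down; stands in the remaining pocket. Origin: centre of its underside. To be left alone.
- bowl: white ceramic bowl, 116 mm across, 62 mm tall, at the left of the tray. Origin: centre of its underside. Not part of the job.
- spoon: spoon with wooden handle and steel bowl, 270 mm long, lying at the right of the tray. Not part of the job.

How it is judged:
By the outcome, as a careful person would: the job done as asked, in the order asked, and still so for the second after the job is handed in, while the arm keeps its last pose, push and grip.
It also fails if it takes over 51 s, if anything falls off the work surface, if the arm or the gripper's body presses on something with over 40 N, if the wrist force passes 120 N, or if a joint passes its speed limit or range.

### The arm

A 6-joint arm with a two-finger parallel gripper is mounted at the origin on the work surface. World frame = base frame: x ahead of the robot, y to its left, z up, the work surface at z = 0. Lengths are in mm, angles in rad, forces in N, time in s.
With the tool pointing down it reaches from about 350 to 875 mm from the base axis. Payload 4.2 kg.
Tool frame: the origin (TCP) lies between the finger pads; the fingertips stand 17 mm ahead of it and the grasp point (between the pads) lies 2 mm behind it; z points along the fingers, y is the line along which they close (so a half turn about z gives the same grasp; the last joint's range is limited). The gripper opens to 85 mm and grips with 20 to 120 N. Pads are 22 mm wide; open, the fingers measure 114 mm over their backs; the gripper's body (76 mm by 85 mm) begins 54 mm behind the grasp point. The pads swing forward as they close: fully open they stand 13 mm farther back than shut.
Start: joints at [-1.072, 0.385, 0.008, 0, -1.194, -0.259], TCP at [148.46, -607.091, 248.312] pointing down, gripper open.
Joint ranges: [-3.14, 3.14], [-1.21, 2.06], [-1.07, 1.41], [-3.16, 2.05], [-2.99, -0.16], [-3.1, 3.1]. Speed limits (rad/s): [2.79, 2.79, 3.14, 3.14, 3.14, 3.14].

### API

Orientations are given as a unit quaternion [x, y, z, w].
In Python, from bench import arm gives the robot as it stands.
- The arm moves only by the shell command python3 jog.py [OPENING], which reads ROWS from standard input. ROWS is a JSON list of rows, 1 to 10 of them, each an object with the fields dx, dy, dz (the shift in cm), rx, ry, rz (a rotation vector in rad); a field left out counts as zero; each row is the pose to reach, as a shift and turn from the pose commanded when the command began, along the tool's axes at that moment; what a row does not reach only later rows make up. A row lasts 1/10 s, in which the tool goes at most 50 mm and 0.15 rad, less where a joint would pass 70% of its speed; a pose out of reach is approached as far as the arm can. OPENING is the finger opening in mm, set as the command begins (- or left out keeps the last). The fingers move at their own pace and stop on an object; the grip force is fixed at half the most. Time passes only in rows, so rows that do not move let the fingers close. It prints the time, the measured TCP pose, the force, the opening and the grip force at its end. Input that does not fit is refused with a message, and nothing moves.
- arm.read_state(): the state, without advancing time (a new reading comes with each control period).
- arm.get_image(name): name is "scene" or "top" or "wrist"; returns the picture (480x640x3 uint8, blue, green, red); there is no depth.
- arm.get_calibration(name): a dict with "K" (3x3 intrinsics, pixels), "rvec" (rotation vector, rad) and "tvec" (3), from world to camera coordinates, as OpenCV has them. Camera axes: x right, y down, z forward; pixel columns grow to the right and rows downward; lengths in mm; the calibration is good to about 2 mm. The wrist camera is an equidistant fisheye: a pixel r from the principal point sees the ray r / f radians off the axis. A picture is of the moment at which its call begins: read the wrist's pose just before it. get_calibration takes no time and is no camera call; for the wrist camera it gives the pose at the moment of the call.
- arm.job_done(): hands the job in; it is judged then, once.
The state is a dict: "clock": time; "joints": joint angles; "joint_vel": joint speeds; "joint_efforts": joint torques, N m; "position": TCP position; "ee_rot": TCP orientation; "contact_force": force on the tool from outside, world axes, zero at the start; "wrist_torque": the same for the moment, N m; "gripper_width": finger opening in mm; "grasp_force": force on a finger pad.
Only numpy, scipy, OpenCV 4.12 (cv2) and the standard library are available. Lean on these libraries where they do the work, as an engineer would, in place of code of your own. Each camera call takes 0.05 s, during which the arm holds its last target. There are 200 camera calls.

## Working session

There is one attempt and no reset: what is moved stays moved. The work goes in short steps, Python scripts to look and compute and a shell command to move; the robot and the scene stay as the last step left them, time stands still between calls to the robot, and variables do not carry over. Pictures are saved under pics/ and viewed, at most 10 in all, crops included, and the job is handed in when it is done.

```bash
ls; mkdir -p pics
python3 - <<'E'
from bench import arm
import cv2
for n in("scene","top"):
    cv2.imwrite(f"pics/{n}0.png",arm.get_image(n))
    c=arm.get_calibration(n);print(n,c)
s=arm.read_state();print(s)
E
```

```text
bench.py
jog.py
pics
scene {'K': array([[538.39779202,   0.        , 314.72181658],
       [  0.        , 538.39779202, 238.62114778],
       [  0.        ,   0.        ,   1.        ]]), 'rvec': array([ 1.03560835,  2.32096275, -1.11529539]), 'tvec': array([ 378.36455359, -201.86335566, 1526.74115848])}
top {'K': array([[447.47847413,   0.        , 309.71893714],
       [  0.        , 447.47847413, 239.4283734 ],
       [  0.        ,   0.        ,   1.        ]]), 'rvec': array([ 2.14073919, -2.06064672,  0.24121343]), 'tvec': array([-11.95079739, 552.69777371, 970.20098305])}
{'clock': 0.1, 'joints': array([-1.07246128e+00,  3.85491458e-01,  6.76687372e-03, -4.41769882e-04,
       -1.19400460e+00, -2.58608300e-01]), 'joint_vel': array([-5.71476226e-04,  3.58728101e-05,  2.89156756e-03,  1.77173482e-03,
       -2.07791380e-03, -1.91840010e-04]), 'joint_efforts': array([-2.44086395e-04, -3.93319774e+01,  1.88929528e+01,  4.19795126e+00,
       -2.59818175e-03,  1.97269145e-06]), 'position': array([ 148.30778474, -606.64686733,  247.32453007]), 'ee_rot': array([-1.19495617e-01,  9.92834237e-01,  9.73899062e-04, -1.66315286e-04]), 'contact_force': array([-0.05957433, -0.17474757, -0.15763185]), 'wrist_torque': array([ 0.01703565, -0.00662124, -0.00301852]), 'grasp_force': 0.0, 'gripper_width': 85.4058427959855}
```
View pics/scene0.png

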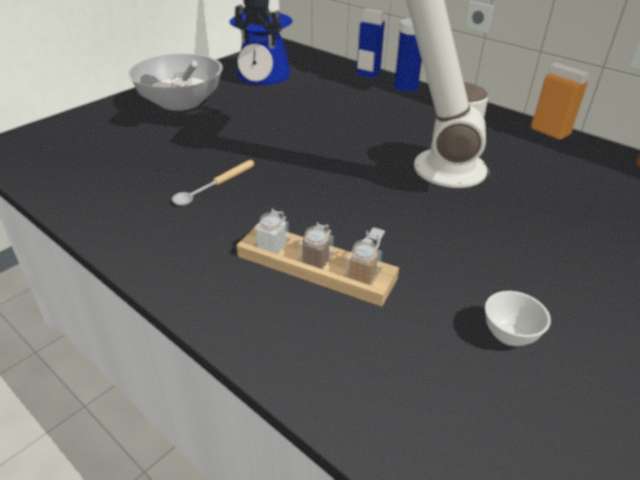

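View pics/top0.png

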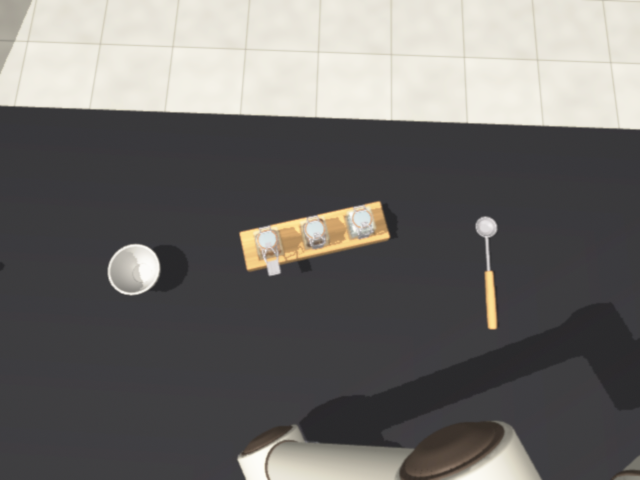

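The top view shows the tray at about (315,236). The hazelnut jar is the left one at (267,240), with its clasp sticking out towards the robot at (273,268). In the scene view the jar is at (365,260) and its clasp at (375,236). Next I'll measure the tray and the clasp.

Create h.py:
```python
import numpy as np, cv2
from bench import arm
def ray(c,uv,fish=False):
    R=cv2.Rodrigues(c["rvec"])[0];K=c["K"]
    d=np.array([(uv[0]-K[0,2])/K[0,0],(uv[1]-K[1,2])/K[1,1],1.])
    if fish:
        r=np.hypot(d[0],d[1]);d=np.array([d[0]/r*np.sin(r),d[1]/r*np.sin(r),np.cos(r)])
    d=R.T@d;return -R.T@c["tvec"],d/np.linalg.norm(d)
def plane(c,uv,z,fish=False):
    o,d=ray(c,uv,fish);return o+d*(z-o[2])/d[2]
def cross(a,b):
    (o,d),(p,e)=a,b
    s=np.linalg.lstsq(np.c_[d,-e],p-o,rcond=None)[0]
    A=o+d*s[0];B=p+e*s[1];return (A+B)/2,np.linalg.norm(A-B)
def wood(im):
    h=cv2.cvtColor(im,cv2.COLOR_BGR2HSV)
    return cv2.inRange(h,(8,70,90),(28,255,255))
```

Run:
```python
from h import *
cal={n:arm.get_calibration(n) for n in("scene","top")}
t=cv2.imread("pics/top0.png");m=wood(t)
m[:, 420:]=0
cs,_=cv2.findContours(m,cv2.RETR_EXTERNAL,cv2.CHAIN_APPROX_NONE);pts=np.vstack([c for c in cs if len(c)>15])
# tray top: cast hull at z=32
P=np.array([plane(cal["top"],p[0],32)[:2] for p in cv2.convexHull(pts)],np.float32)
print(cv2.minAreaRect(P)); print(cv2.boxPoints(cv2.minAreaRect(P)))
for z in(32,80): print(plane(cal["top"],(273,268),z),plane(cal["top"],(267,240),z))
print("clasp",cross(ray(cal["top"],(273,268)),ray(cal["scene"],(375,236))))
# wood contour corners in scene
s=cv2.imread("pics/scene0.png");m=wood(s);m[:225]=0;m[320:]=0;m[:,:230]=0;m[:,410:]=0
cs,_=cv2.findContours(m,cv2.RETR_EXTERNAL,cv2.CHAIN_APPROX_NONE);h=cv2.convexHull(np.vstack(cs))
print(cv2.approxPolyDP(h,4,True).reshape(-1,2).tolist())
v=np.hstack([cv2.resize(t[190:290,230:400],None,fx=4.7,fy=4.7,interpolation=2)]);
w=cv2.resize(s[200:310,225:410],None,fx=4.3,fy=4.3,interpolation=2)
cv2.imwrite("pics/a.png",np.vstack([cv2.resize(v[:,:],(480,282)),cv2.resize(w,(480,285))]))
```

```text
((434.854248046875, 83.587890625), (305.4970703125, 640.9583740234375), 58.36203384399414)
[[  81.88055   121.648346]
 [ 627.5794   -214.5665  ]
 [ 787.82794    45.527435]
 [ 242.12909   381.74228 ]]
[487.92317892  92.71776034  32.        ] [554.67249064 110.75516032  32.        ]
[480.1256654   88.68086476  80.        ] [543.78833952 105.88417499  80.        ]
clasp (array([479.66759764,  89.75352175,  78.94793332]), np.float64(2.3356768994661485))
[[236, 244], [252, 229], [290, 232], [394, 265], [398, 274], [378, 305], [240, 257]]
```

View pics/a.png

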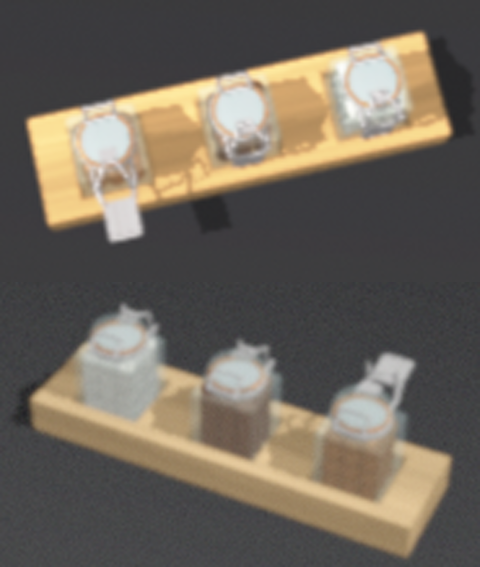

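The crop shows the tray top's corners in the top image at about (240,232), (380,202), (389,238) and (247,270). The clasp tip is at about (274,274) in the top image and (378,228) in the scene image.

Run:
```python
from h import *
cal={n:arm.get_calibration(n) for n in("scene","top")}
for n in cal: print(n,ray(cal[n],(0,0))[0])
t=cv2.imread("pics/top0.png");m=wood(t);m[:195]=0;m[280:]=0;m[:,:232]=0;m[:,398:]=0
cs,_=cv2.findContours(m,cv2.RETR_EXTERNAL,cv2.CHAIN_APPROX_NONE);h=cv2.convexHull(max(cs,key=cv2.contourArea))
for z in (32,):
    P=np.array([plane(cal["top"],p[0],z)[:2] for p in h],np.float32)
    r=cv2.minAreaRect(P);print(r);print(cv2.boxPoints(r))
q=cv2.approxPolyDP(h,4,True).reshape(-1,2);print(q.tolist())
for p in q: print(plane(cal["top"],p,32))
# scene: top corner triangulation: right pair
for a,b in (((240,231),(394,266)),((247.5,270),(392,263)),((389,237.5),(236,243))):
    pass
for p in ((252,229),(236,244),(380,294),(398.6,259.7),(384,289)): print("scene z32",p,plane(cal["scene"],p,32))
X,e=cross(ray(cal["top"],(273.9,274.4)),ray(cal["scene"],(378.4,228.2)));print("tip",X,e)
import numpy as np
```

```text
scene [1243.90733277  589.89461854  787.12514969]
top [ 319.29999463    5.41888164 1070.01203137]
((580.875, -39.17460632324219), (101.9029769897461, 274.0353698730469), 15.16537094116211)
[[ 495.8533    79.7422 ]
 [ 567.5425  -184.74983]
 [ 665.8967  -158.09142]
 [ 594.2075   106.40062]]
[[380, 201], [387, 240], [279, 263], [271, 224]]
[ 662.47149567 -157.93435024   32.        ]
[ 565.73123772 -174.81486141   32.        ]
[500.34186995  79.29033167  32.        ]
[594.37965296 103.49679569  32.        ]
scene z32 (252, 229) [ 598.54900673 -167.92944516   32.        ]
scene z32 (236, 244) [ 660.14154159 -153.99385875   32.        ]
scene z32 (380, 294) [573.13238335 177.72855891  32.        ]
scene z32 (398.6, 259.7) [460.73220365 144.92354693  32.        ]
scene z32 (384, 289) [556.00724998 175.17598588  32.        ]
tip [463.84019377  86.08654444  89.05677402] 2.263676081116387
```

```bash
cat > rel.py <<'E'
# offset in tool axes from commanded-ish pose to target
from h import *
from scipy.spatial.transform import Rotation as Ro
def rel(p,Rt):
    s=arm.read_state();R=Ro.from_quat(s["ee_rot"])
    return np.round(R.inv().apply(np.array(p)-s["position"]),1),np.round((R.inv()*Rt).as_rotvec(),3)
E
python3 - <<'E'
from rel import *
c=arm.get_calibration("top")
t=cv2.imread("pics/top0.png");m=wood(t);m[:195]=0;m[280:]=0;m[:,:232]=0;m[:,398:]=0
cs,_=cv2.findContours(m,cv2.RETR_EXTERNAL,cv2.CHAIN_APPROX_NONE)
h=cv2.convexHull(np.vstack([k for k in cs if len(k)>10]))
P=np.array([plane(c,p[0],32)[:2] for p in h],np.float32)
r=cv2.minAreaRect(P);print(r)
Q=np.array([plane(c,p,32)[:2] for p in((239.6,231.8),(379.8,202),(389.4,237.5),(247.3,270.1))]);print(Q,Q.mean(0))
ty=(Q[0]+Q[3]-Q[1]-Q[2]);yaw=np.arctan2(-ty[0],ty[1]);print("yaw",yaw,np.linalg.norm(ty)/2)
R=Ro.from_quat(arm.read_state()["ee_rot"]);print(R.as_matrix().round(2))
w=arm.get_calibration("wrist");print(w, ray(w,(w["K"][0,2]+.01,w["K"][1,2]),True))
E
```

```text
((570.7283935546875, -1.739532470703125), (101.9029769897461, 351.6069641113281), 15.16537094116211)
[[ 572.21157378  177.31450225]
 [ 659.90518572 -157.45348874]
 [ 572.07894286 -180.55078893]
 [ 480.64561115  152.56849415]] [571.21032838  -2.03032032]
yaw 0.26203278856546136 345.74552520961646
[[-0.97 -0.24 -0.  ]
 [-0.24  0.97  0.  ]
 [ 0.    0.   -1.  ]]
{'K': array([[371.64829954,   0.        , 320.05418979],
       [  0.        , 371.64829954, 243.71046595],
       [  0.        ,   0.        ,   1.        ]]), 'rvec': array([-1.82095006, -2.32055773, -0.3304431 ]), 'tvec': array([624.93338677, -34.63534105, 379.02737142])} (array([  78.46300714, -624.44513184,  373.24914851]), array([ 0.27047267,  0.06693722, -0.9603978 ]))
```

The manual's scale: shifts go in cm. Converting my numbers, 596 mm is 59.6, -487 mm is -48.7.

```bash
echo '[{"dx": -24.4,"dy": 29.8,"rz": -0.01},{"dx": -24.4,"dy": 29.8,"rz": -0.01},{"dx": -48.7,"dy": 59.6,"rz": -0.022},{"dx": -48.7,"dy": 59.6,"rz": -0.022},{"dx": -48.7,"dy": 59.6,"rz": -0.022},{"dx": -48.7,"dy": 59.6,"rz": -0.022},{"dx": -48.7,"dy": 59.6,"rz": -0.022},{"dx": -48.7,"dy": 59.6,"rz": -0.022},{"dx": -48.7,"dy": 59.6,"rz": -0.022},{"dx": -48.7,"dy": 59.6,"rz": -0.022}]' | python3 jog.py 0
python3 - <<'E'
from rel import *
print(rel((480,88,248),Ro.from_matrix(np.array([[-np.cos(.262),-np.sin(.262),0],[-np.sin(.262),np.cos(.262),0],[0,0,-1]]))))
E
```

```text
clock: 1.1
position: [363.9, -153.9, 248.4]
ee_rot: [-0.131, 0.991, 0.0, 0.0]
contact_force: [1.0, -1.4, -0.3]
gripper_width: 0.1
grasp_force: 0.0
(array([-174.7,  203.6,    0.5]), array([-0.   ,  0.001, -0.   ]))
```

```bash
echo '[{"dx": -15.5,"dy": 12.3},{"dx": -15.5,"dy": 12.3},{"dx": -15.5,"dy": 12.3},{"dx": -15.5,"dy": 12.3},{"dx": -15.5,"dy": 12.3},{"dx": -15.5,"dy": 12.3},{"dx": -15.5,"dy": 12.3}]' | python3 jog.py
cat > snap.py <<'E'
import sys,pickle
from rel import *
n=sys.argv[1]
c=arm.get_calibration("wrist");im=arm.get_image("wrist");cv2.imwrite(f"pics/{n}.png",im);pickle.dump(c,open(n+".pkl","wb"))
E
python3 snap.py w1; echo '[{"dy": 8},{"dy": 8},{"dy": 8},{"dy": 8}]' | python3 jog.py; python3 snap.py w2
python3 -c "
import cv2,numpy as np
cv2.imwrite('pics/w12.png',np.hstack([cv2.resize(cv2.imread(f'pics/w{i}.png')[:,:],(400,300)) for i in (1,2)]))"
```

```text
clock: 1.8
position: [481.0, 2.6, 247.9]
ee_rot: [-0.13, 0.991, -0.0, -0.001]
contact_force: [-0.0, -0.2, -0.7]
gripper_width: -0.2
grasp_force: 0.0
clock: 2.25
position: [460.6, 79.7, 248.6]
ee_rot: [-0.131, 0.991, 0.0, 0.0]
contact_force: [0.0, -0.2, -0.5]
gripper_width: -0.2
grasp_force: 0.0
```

View pics/w12.png

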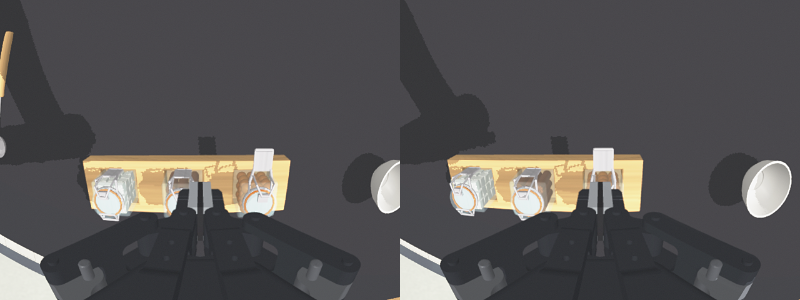

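Run:
```python
import cv2,numpy as np
a=cv2.imread('pics/w1.png')[225:365,365:475];b=cv2.imread('pics/w2.png')[225:365,275:435]
cv2.imwrite('pics/c12.png',np.hstack([cv2.resize(x,None,fx=2.9,fy=2.9,interpolation=2) for x in(a,b)]))
```

```text
(no output)
```

View pics/c12.png

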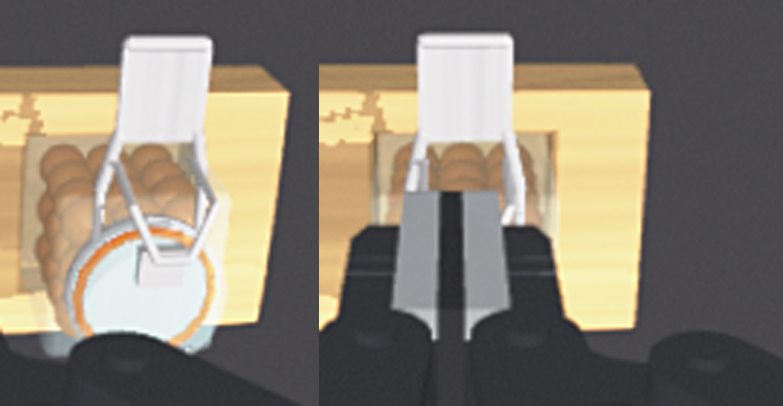

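The crops show the plate's outer edge, the bowl-side corners of the tray top and the pocket's front edge clearly in both wrist views. I'll triangulate them.

Run:
```python
from rel import *
import pickle
a,b=[pickle.load(open(f"w{i}.pkl","rb")) for i in(1,2)]
A=lambda x,y:ray(a,(x/2.9+365,y/2.9+225),True)
B=lambda x,y:ray(b,((x-319)/2.9+275,y/2.9+225),True)
pts=dict(tipR=((124,38),(417,36)),tipL=((211,40),(513,36)),trayF=((290,92),(650,92)),trayB=((259,323),(636,328)),pockF=((30,133),(375,133)))
y=.262;ux=np.array([np.cos(y),np.sin(y)]);uy=np.array([-ux[1],ux[0]]);J=np.array([571,-2])+110*uy;print("jar",J)
for k,(p,q) in pts.items():
    X,e=cross(A(*p),B(*q));d=X[:2]-J;print(k,X.round(1),round(e,1),"jarframe",d@ux,d@uy)
for p in((375,133),(555,133),(650,92),(636,328)):
    o,d=B(*p);X=o+d*(32-o[2])/d[2];d=X[:2]-J;print(p,X.round(1),d@ux,d@uy)
```

```text
jar [542.5085902  104.24612731]
tipR [468.2  71.8  89.5] 0.3 jarframe -80.17666873996413 -12.139852631578194
tipL [462.2  97.5  87.3] 0.2 jarframe -79.34437110412708 14.324874623089768
trayF [482.  154.6  33.1] 0.3 jarframe -45.40209741916537 64.31946239529555
trayB [571.5 180.1  32. ] 0.6 jarframe 47.60460999694323 65.74347062027834
pockF [520.1  68.7  32.4] 0.8 jarframe -30.831141456639784 -28.53406165761617
(375, 133) [520.7  68.8  32. ] -30.259695557961656 -28.571242467381477
(555, 133) [504.8 127.9  32. ] -30.265207714405044 32.561934511068884
(650, 92) [482.5 155.   32. ] -44.855577319936955 64.54882063143224
(636, 328) [571.2 180.   32. ] 47.29591020776455 65.72347673412942
```

```bash
echo '[{"dx": -2.3,"dy": 0.43,"dz": 4},{"dx": -2.3,"dy": 0.43,"dz": 8.5},{"dx": -2.3,"dy": 0.43,"dz": 13},{"dx": -2.3,"dy": 0.43,"dz": 13}]' | python3 jog.py && echo '[{"dz": 0.6},{"dz": 1.2},{"dz": 1.8},{"dz": 2.4},{"dz": 3},{"dz": 3.6},{"dz": 3.6}]' | python3 jog.py && python3 snap.py w3
```

```text
clock: 2.7
position: [478.2, 87.2, 113.1]
ee_rot: [-0.129, 0.992, -0.002, -0.007]
contact_force: [-1.3, 0.1, -0.1]
gripper_width: 0.1
grasp_force: 0.0
clock: 3.4
position: [481.2, 90.2, 81.3]
ee_rot: [-0.13, 0.991, -0.0, -0.001]
contact_force: [-0.9, -0.4, 0.0]
gripper_width: 0.2
grasp_force: 0.0
```

View pics/w3.png

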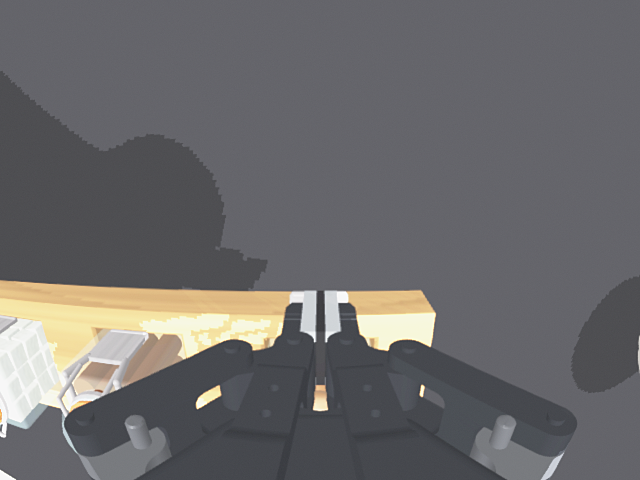

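The plate's outer edge shows just in front of the fingertips at (320,297), so the lever is being pushed down. I'll go a little lower, then press in towards the jar.

Converted, -17 mm is -1.7, -15 mm is -1.5.

```bash
echo '[{"dz": 0.7},{"dz": 1.4},{"dx": -0.4,"dz": 1.4},{"dx": -0.8,"dz": 1.4},{"dx": -1.2,"dz": 1.4},{"dx": -1.5,"dz": 1.4},{"dx": -1.7,"dz": 1.4},{"dx": -1.7,"dz": 1.4},{"dx": -1.7,"dz": 1.4}]' | python3 jog.py && echo '[{"dx": -0.15},{"dx": -0.3},{"dx": -0.3}]' | python3 jog.py
```

```text
clock: 4.35
position: [498.5, 94.8, 68.3]
ee_rot: [-0.13, 0.991, 0.0, -0.0]
contact_force: [-1.7, -0.5, -0.9]
gripper_width: -0.0
grasp_force: 0.8
clock: 4.65
position: [501.5, 95.6, 68.4]
ee_rot: [-0.131, 0.991, 0.0, -0.0]
contact_force: [-2.3, -0.5, -1.3]
gripper_width: 0.2
grasp_force: 0.9
```

```bash
for i in 1 2; do echo '[{"dx": -0.1},{"dx": -0.2},{"dx": -0.2}]' | python3 jog.py | egrep 'pos|cont'; done; python3 snap.py w4; python3 -c "
from h import *
s=arm.get_image('scene');cv2.imwrite('pics/s4.png',s)
t=arm.get_image('top')
cv2.imwrite('pics/c4.png',np.hstack([cv2.resize(cv2.imread('pics/w4.png'),(533,400)),cv2.resize(s[190:310,320:400],(266,400),interpolation=2)]))"
```

```text
position: [502.0, 95.6, 67.9]
contact_force: [-6.0, 0.3, 1.3]
position: [502.0, 95.4, 67.6]
contact_force: [-9.3, 0.3, 2.8]
```

View pics/c4.png

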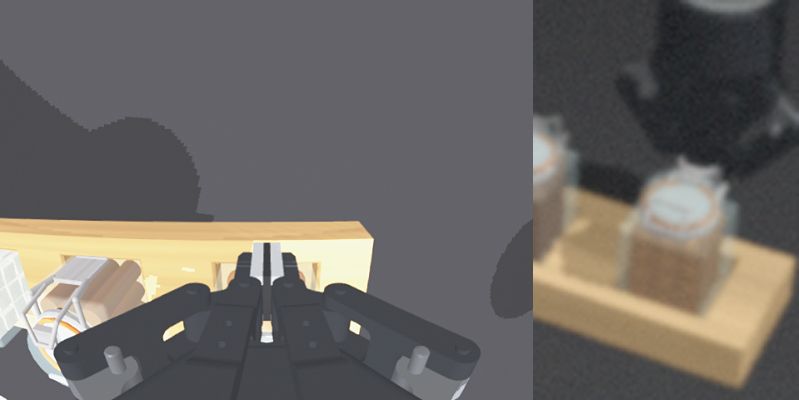

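Motion has stopped hard at 9 N with the lever pressed against the front. I'll press slightly more, back off, rise with the fingers open and look.

```bash
echo '[{"dx": -0.2},{"dx": -0.2},{"dx": -0.2}]' | python3 jog.py; echo '[{"dx": 1.5},{"dx": 4},{"dx": 4,"dz": -4.5},{"dx": 4,"dz": -9},{"dx": 4,"dy": -4.5,"dz": -12},{"dx": 4,"dy": -8,"dz": -12},{"dx": 4,"dy": -8,"dz": -12},{"dx": 4,"dy": -8,"dz": -12}]' | python3 jog.py 85; python3 snap.py w5; python3 -c "
from h import *
cv2.imwrite('pics/c5.png',cv2.resize(cv2.imread('pics/w5.png')[200:400,300:560],None,fx=2.9,fy=2.9,interpolation=2))"
```

```text
clock: 5.7
position: [502.0, 95.3, 67.4]
ee_rot: [-0.13, 0.992, -0.001, -0.006]
contact_force: [-13.9, 0.5, 6.8]
gripper_width: -0.2
grasp_force: 6.6
clock: 6.5
position: [490.4, 9.2, 189.0]
ee_rot: [-0.13, 0.992, 0.0, 0.002]
contact_force: [-1.0, -0.3, -0.1]
gripper_width: 85.3
grasp_force: 0.0
```

View pics/c5.png

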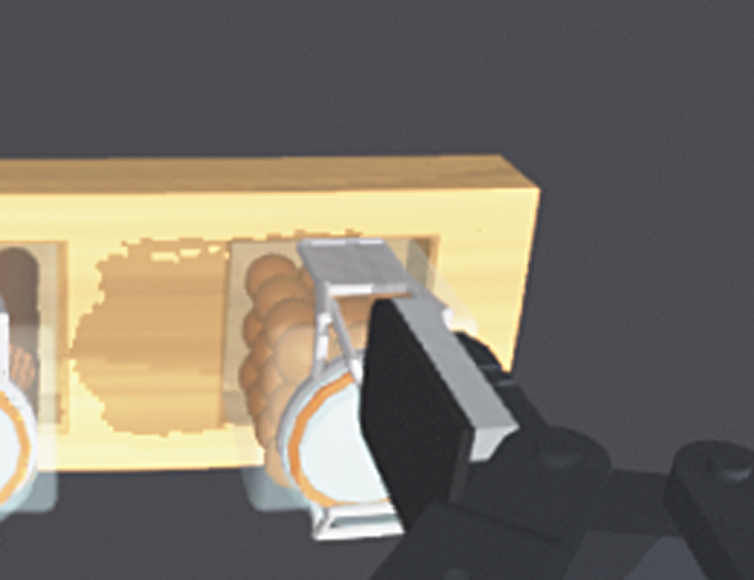

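The lever now lies along the front face, with its tip edge at crop (343,240). I'll check its angle by ray and work out the grasp offset.

Run:
```python
from rel import *
import pickle
c=pickle.load(open("w5.pkl","rb"));J=np.array([542.6,106.1]);y=.262
ux=np.array([np.cos(y),np.sin(y)]);uy=np.array([-ux[1],ux[0]])
for p in((302,240),(385,240),(325,285),(410,288)):
  for z in(38,52):
    X=plane(c,(p[0]/2.9+300,p[1]/2.9+200),z,True);d=X[:2]-J;print(p,z,(d@ux).round(1),(d@uy).round(1))
for p in((230,243),(438,237),(540,188)):
    X=plane(c,(p[0]/2.9+300,p[1]/2.9+200),32,True);d=X[:2]-J;print(p,(d@ux).round(1),(d@uy).round(1))
Rt=Ro.from_matrix(np.array([[-ux[0],-ux[1],0],[-ux[1],ux[0],0],[0,0,-1]]))
print(rel((*J,190),Rt),rel((*J,67),Rt))
```

```text
(302, 240) 38 -33.4 -12.1
(302, 240) 52 -39.2 -15.6
(385, 240) 38 -32.9 12.6
(385, 240) 52 -38.7 7.9
(325, 285) 38 -19.2 -4.1
(325, 285) 52 -25.7 -8.0
(410, 288) 38 -17.4 22.2
(410, 288) 52 -24.0 17.0
(230, 243) -30.3 -31.8
(438, 237) -30.9 31.3
(540, 188) -45.8 63.0
(array([-75.7,  79.5,  -1.3]), array([ 0.   ,  0.002, -0.001])) (array([-75.5,  79.5, 121.7]), array([ 0.   ,  0.002, -0.001]))
```

The tip ray meets the height for a lowered lever at x = -33.2 mm, so the clasp is fully down. Now the grasp.

Converted, 60 mm is 6, 129 mm is 12.9.

```bash
echo '[{"dx": -4,"dy": 4},{"dx": -7.56,"dy": 7.95},{"dx": -7.56,"dy": 7.95},{"dx": -7.56,"dy": 7.95},{"dx": -7.56,"dy": 7.95,"dz": 3},{"dx": -7.56,"dy": 7.95,"dz": 6},{"dx": -7.56,"dy": 7.95,"dz": 9},{"dx": -7.56,"dy": 7.95,"dz": 11.2},{"dx": -7.56,"dy": 7.95,"dz": 12.9},{"dx": -7.56,"dy": 7.95,"dz": 12.9}]' | python3 jog.py 85 && echo '[{},{},{},{},{},{},{},{}]' | python3 jog.py 40
```

```text
clock: 7.55
position: [539.2, 104.4, 56.9]
ee_rot: [-0.13, 0.991, -0.001, -0.003]
contact_force: [-0.2, 0.2, 0.7]
gripper_width: 84.8
grasp_force: 0.0
clock: 8.35
position: [542.4, 106.1, 60.8]
ee_rot: [-0.131, 0.991, 0.0, 0.001]
contact_force: [-2.0, -1.4, 6.6]
gripper_width: 57.5
grasp_force: 66.4
```

Converted, -40 mm is -4, -160 mm is -16.

```bash
echo '[{"dz": -0.5},{"dz": -1.2},{"dz": -2},{"dz": -3},{"dz": -4},{"dz": -7},{"dz": -10},{"dz": -13},{"dz": -16},{"dz": -16}]' | python3 jog.py && echo '[{"dz": -3},{"dz": -6},{"dz": -6},{"dz": -6}]' | python3 jog.py; python3 -c "
from h import *
print(arm.read_state()['joints'].round(2))"
```

```text
clock: 9.35
position: [544.4, 106.8, 225.0]
ee_rot: [-0.131, 0.991, 0.001, 0.006]
contact_force: [1.2, 0.2, -5.5]
gripper_width: 57.2
grasp_force: 66.2
clock: 9.75
position: [540.8, 105.9, 277.9]
ee_rot: [-0.13, 0.991, 0.0, -0.001]
contact_force: [-0.5, 0.6, -5.6]
gripper_width: 57.3
grasp_force: 66.8
[ 0.49  0.24 -0.13 -0.   -1.21 -1.8 ]
```

Lifted: the reading shows about 5.5 N of load. I'll tip about the tool's x axis towards the jar's side, half of it first.

```bash
echo '[{"rx": 0.05},{"rx": 0.12},{"rx": 0.2},{"rx": 0.28},{"rx": 0.36},{"rx": 0.44},{"rx": 0.44},{"rx": 0.44}]' | python3 jog.py; python3 -c "
from rel import *
s=arm.read_state();print(s['joints'].round(2),Ro.from_quat(s['ee_rot']).as_matrix()[:,2])"
```

```text
clock: 10.55
position: [540.9, 105.9, 277.0]
ee_rot: [-0.128, 0.968, -0.216, 0.026]
contact_force: [-0.7, -0.4, -5.2]
gripper_width: 57.1
grasp_force: 66.7
[ 0.67  0.26 -0.31  0.43 -1.21 -2.18] [ 0.10651988 -0.41127197 -0.9052673 ]
```

```bash
echo '[{"rx": 0.05},{"rx": 0.12},{"rx": 0.2},{"rx": 0.28},{"rx": 0.36},{"rx": 0.42},{"rx": 0.45},{"rx": 0.45},{"rx": 0.45},{"rx": 0.45}]' | python3 jog.py; echo '[{},{},{},{},{},{}]' | python3 jog.py|head -2; python3 snap.py w6; python3 -c "
from rel import *
s=arm.read_state();z=Ro.from_quat(s['ee_rot']).as_matrix()[:,2];print(s['joints'].round(2),z,np.degrees(np.arccos(-z[2])),s['grasp_force'])
s=arm.get_image('scene');t=arm.get_image('top')
cv2.imwrite('pics/c6.png',np.hstack([cv2.resize(cv2.imread('pics/w6.png'),(400,300)),cv2.resize(s[120:330,200:480],(400,300),interpolation=2)]))"
```

```text
clock: 11.55
position: [542.0, 105.8, 279.7]
ee_rot: [-0.117, 0.895, -0.426, 0.057]
contact_force: [-0.1, -0.1, -5.3]
gripper_width: 57.1
grasp_force: 66.8
clock: 12.15
position: [541.8, 105.9, 279.3]
[ 0.78  0.36 -0.46  0.76 -1.37 -2.49] [ 0.20107442 -0.75060764 -0.62941024] 50.993375392037855 66.8257462978363
```

View pics/c6.png

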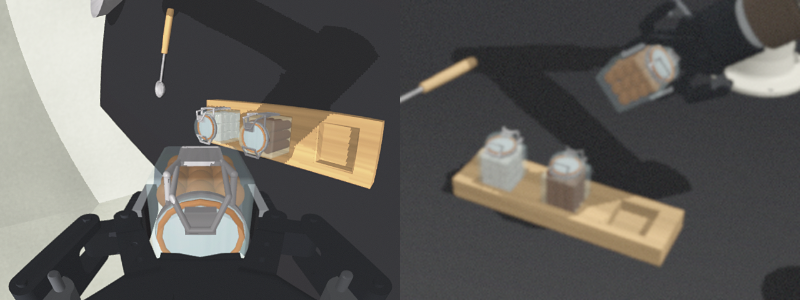

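The wrist view shows the jar held between the pads at (203,200) with its clasp flat against the front. The other two jars stand in their pockets and the third pocket is empty. The tilt is 51° at about 28 cm height, so I'm handing in.

```bash
python3 -c "
from bench import arm
print(arm.job_done())"
```

```text
the job is handed in; nothing more can be done
None
```

The job is handed in: I locked the hazelnut jar's clasp, lifted the jar straight out, and am holding it steady, tipped 51° at about 28 cm with the clasp still down; the other two jars are still in their pockets.

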